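# Chock the parked roller and open its gate

### The arm

A 7-joint arm with a two-finger parallel gripper is mounted at the origin on a cart in front of the work surface, level with it; the furniture and walls round the work are solid. World frame = base frame: x ahead of the robot, y to its left, z up, the work surface at z = 0. Lengths are in m, angles in rad, forces in N, time in s.
With the tool pointing down it reaches from about 0.4 to 0.875 m from the base axis. Payload 19.3 kg.
Tool frame: the origin (TCP) lies midway between the tips of the shut fingers; the grasp point (between the pads) lies 19 mm behind it; z points along the fingers, y is the line along which they close (so a half turn about z gives the same grasp; the last joint's range is limited). The gripper opens to 85 mm and grips with 20 to 120 N. Pads are 22 mm wide; open, the fingers measure 114 mm over their backs; the gripper's body (76 mm by 85 mm) begins 54 mm behind the grasp point. The pads swing forward as they close: fully open they stand 13 mm farther back than shut.
Start: joints at [1.273, 0.521, -0.036, 1.599, 0.021, 1.021, -0.113], TCP at [0.141, -0.609, 0.2] pointing down, gripper open.
Joint ranges: [-2.91, 2.91], [-0.3, 2.13], [-1.5, 1.42], [0.17, 2.43], [-1.26, 4.41], [0.16, 1.93], [-2.52, 2.52]. Speed limits (rad/s): [1.89, 1.89, 2.39, 2.39, 3.01, 3.01, 3.01].

### API

Orientations are given as a 3x3 rotation matrix whose columns are the frame's x, y, z axes.
In Python, from bench import env gives the robot as it stands.
- The arm moves only by the tool jog_arm, never from a script. Its argument "increments" is a list that holds one entry, the list of rows, each a list of 5 numbers: the gripper command: -1 is shut, 1 is fully open, values between are in proportion, then the shift along the tool's x, y, z normalised to -1 to 1, where 1 is 25 mm, then the turn about the tool's z normalised to -1 to 1, where 1 is 90 degrees. A call has 1 to 12 rows; each row shifts and turns the commanded pose from where the row before left it, along the tool's axes as they then stand; what a row does not reach is not made up. A row lasts 1/12 s, in which the tool goes at most 41.7 mm and 7.16 degrees, less where a joint would pass 70% of its speed; a pose out of reach is approached as far as the arm can. A call with a number of a shift or a turn outside -1 to 1 is refused whole. A call with a gripper value outside its range is refused whole. The fingers move at their own pace and stop on an object; the grip force is fixed at half the most. Time passes only in rows, so rows that do not move let the fingers close. It gives the time, the measured TCP pose, the force, the opening and the grip force at its end, in the units of the state.
- env.read_state(): the state, without advancing time (a new reading comes with each control period).
- env.read_camera(name): name is "scene" or "top" or "wrist"; returns a dict with "frame" (420x560x3 uint8, red, green, blue), "z_map" (420x560 float32, m along the optical axis (not along the pixel's ray), 0 where there is no reading), "fov_y" (degrees; the focal length in pixels is half the picture's height over the tangent of half this angle, whatever the lens; pixels are square), "cx", "cy" (the principal point, pixels), "pose" (4x4, takes a point from camera to world coordinates); the wrist camera has in their place "tool_from_camera" (4x4, takes a point from camera to tool coordinates, whose origin is the TCP and whose axes are the flange's). Camera axes: x right, y down, z forward; pixel columns grow to the right and rows downward; lengths in m; the calibration is good to about 2 mm. A picture is of the moment at which its call begins: read the wrist's pose just before it.
- env.job_done(): hands the job in; it is judged then, once.
Trained networks look in the newest picture that a camera, given by its name, has taken for a name from the list of things; names that differ only in an ending like _2 or _b are one class to them, and where a whole thing is asked for, a point or a joint stands for the part that bears it (a point fixed in the world has none). Each returns a list of dicts, best first, with "score" (0 to 1); they miss things now and then, are a little off and sometimes report something else, mostly with a low value. They report only what shows in the picture. A call takes as long as a camera call. They do not tell look-alikes from the thing itself.
- env.silhouettes(camera, label): "pixels" (420x560 bool, what is visible of it) and "pixel" ([column, row] in pixels, amid what is visible of it).
The state is a dict: "time_s": time; "qpos": joint angles; "joint_vel": joint speeds; "effort": joint torques, N m; "eef_pos": TCP position; "tcp_rot": TCP orientation; "contact_force": force on the tool from outside, world axes, zero at the start; "torque": the same for the moment, N m; "finger_gap": opening from 0.0 (shut) to 1.0 (fully open); "finger_force": force on a finger pad.
Only numpy, scipy, OpenCV 4.12 (cv2) and the standard library are available. Lean on these libraries where they do the work, as an engineer would, in place of code of your own. Each camera call takes 0.05 s, during which the arm holds its last target. There are 200 camera calls.

### The job

The metal roller on the sloping stand is leaning on the posts of the sliding gate. Set the wedge chock on the deck below it, thin edge uphill, and push it up the slope against the roller's low side until the roller is held snugly against the sprung pad of the backstop, the spring pressed in a little but not hard. Then let go of the chock and pull the gate fully down the slope, so that the chock alone keeps the roller in place; leave the other things alone.

Things in the scene. Friction and masses are not known exactly. Their poses are not given: they have to be found in the camera images.
- stand: Fixed aluminium stand, 290 mm long, 212 mm over its low grey side cheeks. Origin on the table under its middle; x points level to the uphill side (roughly away from the robot), y to the left across the slope, z up. The deck rises 6 degrees (0.105 rad) towards +x: its top is at z = 0.036 + 0.105 x in this frame (m); it is 200 mm wide between the cheeks.
- roller: Loose aluminium roller with two thin dark bands, 70 mm diameter, 176 mm long, about 0.9 kg, lying across the deck. Origin at its centre, y along its axis; x and z turn with it as it rolls. At the start it leans on the two gate posts; unless held it rolls downhill.
- backstop: Dark bridge fixed over the deck's uphill end; axes as the stand's, origin mid bar. Its 120 mm wide black pad faces the roller on a 1.6 N/mm spring and on a screw set anew each time, unmeasured: the pad starts 7 to 27 mm uphill of the roller and must be found by feel. Snug is about 1 to 3 N on the pad, the spring in by 1 to 2 mm; over 3.5 N is too hard.
- chock: Loose grey plastic wedge on a black rubber sole, 0.2 kg, 50 mm wide. Origin on its underside; x points to the thin edge, heel at x = -36 mm, z up. Its face rises at 32 degrees to a flat top 18 mm high. Held by the rib and pushed up the slope it takes a steady 3 to 6 N while the roller rolls ahead of it, then 2 to 4 N more per mm on the pad; snug is 8 to 12 N above the steady push.
- chock_rib (a point): Point to hold in the chock's upright grip rib, 42 mm above its underside, at x = -12 mm, y = 0 of the chock; axes as the chock's. The rib is 32 mm along x, 16 mm thick in y (take it across this) and its top is 54 mm above the underside.
- gate_grip (a point): Point in the gate's black pull block, 34 mm above the deck; axes as the stand's. The block is 18 mm along x, 40 mm along y, 8 to 42 mm above the deck, amid a low cross bar (top 11 mm above the deck). Arms run from the bar along the cheeks to two 40 mm high posts, 79 mm left and right of the middle, on which the roller leans; the chock fits between.
- gate (a joint): Travel of the gate down the slope (m): 0 shut as found, 0.055 fully open. It slides parallel to the deck against about 3 N of friction and stays where it is left.
- coverslip_box: Bystander: small white card box, 41x53x22 mm, near the front at the left or right. Origin at the middle of its underside as it stands or lies.
- jar: Bystander: clear round jar with a lid, 49 mm wide, 68 mm high, at the left. Origin at the middle of its underside as it stands or lies.
- petri: Bystander: shallow round dish, 88 mm wide, 14 mm high, at the right. Origin at the middle of its underside as it stands or lies.
- beaker: Bystander: small glass beaker, 56 mm wide, 72 mm high, at the left rear. Origin at the middle of its underside as it stands or lies.
- wash_bottle: Bystander: white squeeze bottle with a bent spout, 198 mm high, at the left. Origin at the middle of its underside as it stands or lies.
- chock_toe (a point): Middle of the chock's thin edge, 41 mm along its x, 2 mm high. On the deck the face meets the roller when this is about 14 mm downhill of the deck point under the roller's axis. The roller overhangs the deck by its radius, 35 mm: set the chock down with the thin edge farther downhill than that, then slide it.
Things that resemble listed ones, but are neither listed nor needed, are in the scene too. What is shaped like the chock but blue, purple or yellow is not meant.

How it is judged:
On the way, in this order (a step that is already met when the one before it is completed fails the run):
1. the chock presses the roller snugly against the sprung backstop pad (contact force between roller and backstop above 0.9 N and contact force between chock and roller above 1 N and horizontal distance between chock_toe and roller below 0.035 m), for 0.3 s.
2. the gate is pulled down the slope with the roller still held (value of joint gate above 0.045 m and contact force between roller and backstop above 0.6 N), for 0.2 s.
At the end, for the whole second after the job is handed in: Gate open by over 45 mm and clear of the roller; roller at rest on the deck (axis under 84 mm above the table, about 79 when seated) and pressed on the pad with 0.6 to 3.5 N; chock at rest flat on the deck, touching the roller with over 0.8 N, its thin edge within 35 mm of the roller's axis in plan (all of step 2 and horizontal distance between chock_toe and roller below 0.035 m and contact force between chock and roller above 0.8 N and contact force between roller and gate below 0.05 N and z of roller in the frame of stand below 0.084 m and angle between chock's own z axis and vertical below 0.2 rad and linear speed of each of roller, chock below 0.01 m/s).
It fails at once if the roller is pressed on the backstop pad with more than 3.5 N (contact force between roller and backstop above 3.5 N).
It fails at once if the roller rolls down from its place (x of roller in the frame of stand below 0.02 m).
It fails at once if a bystander is moved by more than 20 mm (distance of any of coverslip_box, jar, petri, beaker, wash_bottle from where it was at the start of the episode above 0.02 m).
It also fails if it takes over 70 s, if anything falls off the work surface, if the arm or the gripper's body presses on something with over 40 N, if the wrist force passes 120 N, or if a joint passes its speed limit or range.

## Working session

There is one attempt and no reset: what is moved stays moved. The work goes in short steps, Python scripts to look and compute and a tool call to move; the robot and the scene stay as the last step left them, time stands still between calls to the robot, and variables do not carry over. Pictures are saved under pics/ and viewed, at most 10 in all, crops included, and the job is handed in when it is done.

Besides the shell and the picture viewer there is one more tool, called after "Request:" as a command line: name --argument value ..., lists and objects as JSON in quotes. jog_arm: Moves the arm, as the interface text tells. Scaled input: -1 to 1 covers 25 mm each way for a shift and 90 degrees each way for a turn. Its arguments: {"type":"object","properties":{"increments":{"type":"array"}},"required":["increments"]}

```bash
mkdir -p pics; ls; cat > h.py <<'E'
import numpy as np, cv2
from bench import env
def cam(n):
    s=env.read_state(); c=env.read_camera(n)
    if 'pose' not in c:
        T=np.eye(4);T[:3,:3]=s['tcp_rot'];T[:3,3]=s['eef_pos'];c['pose']=T@c['tool_from_camera']
    h=c['frame'].shape[0]; c['f']=h/2/np.tan(np.radians(c['fov_y'])/2)
    return c
def cloud(c):
    z=c['z_map'];v,u=np.mgrid[:z.shape[0],:z.shape[1]]
    P=np.stack([(u-c['cx'])/c['f']*z,(v-c['cy'])/c['f']*z,z],-1)
    W=P@c['pose'][:3,:3].T+c['pose'][:3,3]; W[z==0]=np.nan
    return W
def save(c,n,crop=None):
    f=c['frame'][:,:,::-1]
    if crop: 
        a,b,x,y=crop; f=f[b:y,a:x]; k=min(800/f.shape[1],600/f.shape[0]); f=cv2.resize(f,None,fx=k,fy=k)
    cv2.imwrite('pics/'+n,f)
E
python3 - <<'E'
from h import *
a=cam('scene');b=cam('top')
f=np.hstack([cv2.resize(c['frame'],(400,300)) for c in (a,b)])
save(a,'scene.png');save(b,'top.png')
for n,c in (('scene',a),('top',b)):
    W=cloud(c); print(n,c['pose'][:3,3])
    for l in ['stand','roller','chock','gate_grip','backstop','coverslip_box','jar','petri','beaker','wash_bottle']:
        for d in env.silhouettes(n,l)[:3]:
            m=d['pixels']&np.isfinite(W[...,0]); p=W[m]
            print(l,round(d['score'],2),np.round(d['pixel']),m.sum(),np.round(np.median(p,0),3),np.round(np.percentile(p,[2,98],axis=0),3).tolist())
print(env.read_state())
E
```

```text
pics
scene [0.1553301  0.67849703 0.78890086]
stand 0.87 [315. 204.] 5250 [ 0.53  -0.025  0.035] [[0.431, -0.17, 0.017], [0.722, 0.074, 0.069]]
stand 0.23 [335. 216.] 830 [ 0.472 -0.01   0.04 ] [[0.437, -0.128, 0.031], [0.589, 0.051, 0.077]]
roller 0.95 [296. 176.] 1726 [ 0.596 -0.037  0.098] [[0.561, -0.137, 0.054], [0.651, 0.029, 0.111]]
chock 0.98 [204. 233.] 639 [0.715 0.187 0.017] [[0.693, 0.136, -0.001], [0.748, 0.212, 0.054]]
chock 0.85 [295. 283.] 824 [0.452 0.192 0.017] [[0.427, 0.159, 0.002], [0.488, 0.227, 0.055]]
chock 0.85 [233. 291.] 828 [0.55  0.277 0.017] [[0.515, 0.242, 0.001], [0.587, 0.305, 0.055]]
gate_grip 0.86 [338. 212.] 900 [ 0.471 -0.015  0.039] [[0.437, -0.129, 0.027], [0.586, 0.052, 0.076]]
backstop 0.75 [273. 161.] 968 [ 0.699 -0.077  0.085] [[0.643, -0.182, 0.048], [0.734, 0.007, 0.096]]
coverslip_box 0.64 [395. 173.] 307 [ 0.416 -0.29   0.02 ] [[0.392, -0.345, -0.002], [0.444, -0.266, 0.025]]
jar 0.76 [196. 342.] 933 [0.52  0.423 0.065] [[0.506, 0.395, 0.005], [0.552, 0.441, 0.069]]
petri 0.94 [341. 154.] 464 [ 0.589 -0.316  0.006] [[0.547, -0.358, 0.001
[... 2166 characters left out ...]
[-9.93360802e-04, -1.30530118e-05, -1.70759401e-03,  1.89635467e-03,
       -1.51370502e-03,  1.52761164e-03, -1.40550911e-04]), 'effort': array([ 1.49596453e-03, -9.26882815e+01,  1.97935067e+00, -3.70242977e+01,
        1.81093271e-02,  2.20508227e-03,  1.37250748e-05]), 'eef_pos': array([ 0.14108271, -0.60886034,  0.2003095 ]), 'tcp_rot': array([[ 9.74189013e-01,  2.25733838e-01, -3.34050616e-05],
       [ 2.25733838e-01, -9.74189014e-01, -7.88112057e-06],
       [-3.43218796e-05,  1.37048325e-07, -9.99999999e-01]]), 'contact_force': array([0.55229841, 0.78469002, 1.04552251]), 'torque': array([-0.04312603, -0.06411136,  0.0045684 ]), 'finger_force': 0.0, 'finger_gap': 1.0006471852784007}
```

View scene.

View pics/scene.png

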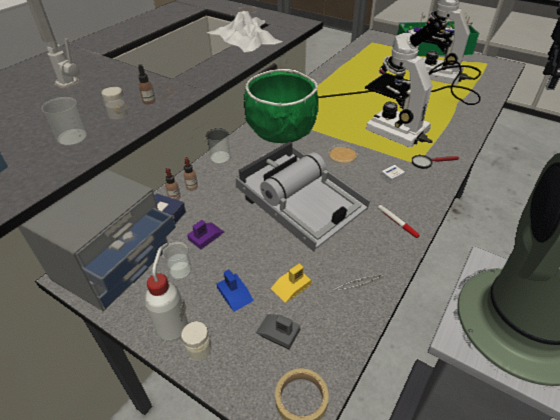

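```bash
python3 - <<'E'
import cv2
f=cv2.imread('pics/top.png')[150:310,150:420]; cv2.imwrite('pics/topc.png',cv2.resize(f,None,fx=2.9,fy=2.9,interpolation=cv2.INTER_CUBIC))
f=cv2.imread('pics/scene.png')[200:360,130:330]; cv2.imwrite('pics/scenec.png',cv2.resize(f,None,fx=3.7,fy=3.7,interpolation=cv2.INTER_CUBIC))
E
```

```text
(no output)
```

View pics/scenec.png

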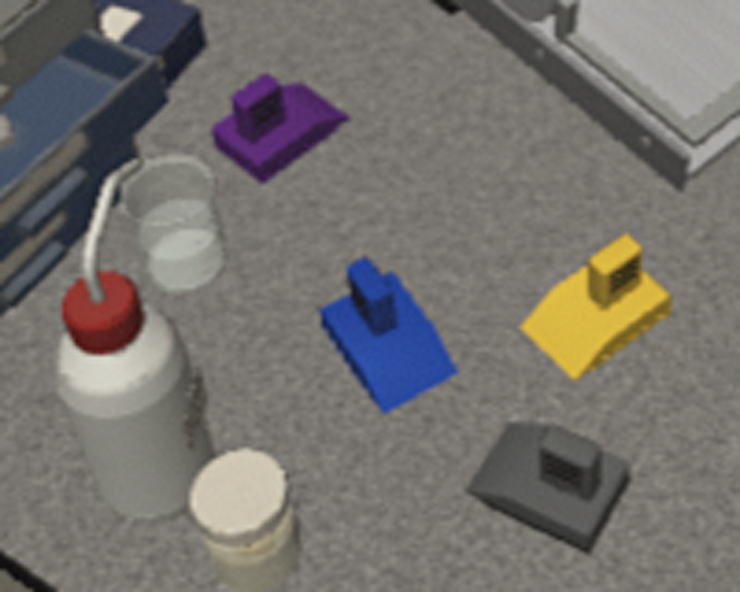

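View pics/topc.png

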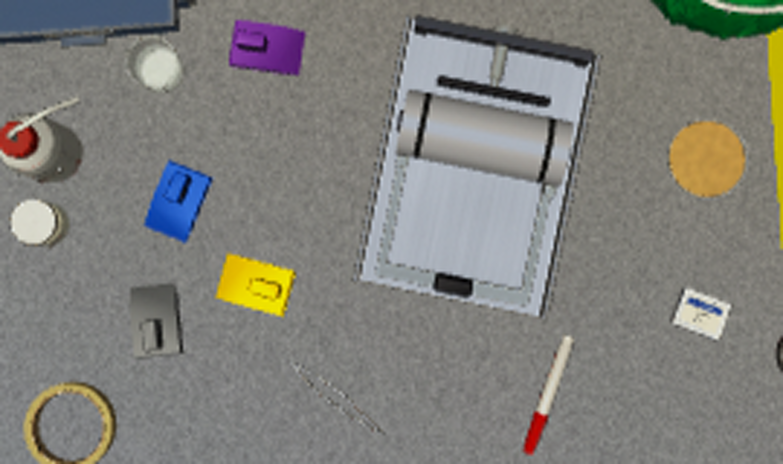

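Chock-shaped things in the scene picture: purple (204,233), blue (233,291), yellow (292,283), grey (279,329). The grey one fits the description, and the enlarged crops confirm it: its rib is towards the robot and its thin edge points away. In the top picture the stand is yawed by about -10°, with its uphill end away from the robot and the black gate block near (306,248).

```bash
cat >> h.py <<'E'
def rect(P):
    (c,s,a)=cv2.minAreaRect((P[:,:2]*1000).astype(np.float32)); return np.round(c,1),np.round(s,1),round(a,1)
E
python3 - <<'E'
from h import *
for n in ('scene','top'):
    W=cloud(cam(n)).reshape(-1,3); W=W[np.isfinite(W[:,0])]
    B=lambda x0,x1,y0,y1,z0,z1: W[(W[:,0]>x0)&(W[:,0]<x1)&(W[:,1]>y0)&(W[:,1]<y1)&(W[:,2]>z0)&(W[:,2]<z1)]
    print(n,'f')
    c=B(.36,.48,.25,.345,.008,.07); print('chock',rect(c),len(c), c[:,2].max())
    r=B(.36,.48,.25,.345,.048,.07); print('rib',rect(r),len(r),r.mean(0))
    t=B(.36,.48,.25,.345,-.01,.004);print('table z',np.median(t[:,2]))
    s=B(.4,.76,-.21,.11,.015,.12); print('stand',rect(s),len(s))
    g=B(.41,.49,-.09,.03,.05,.09); print('block',rect(g),g.mean(0),len(g))
    r=B(.5,.68,-.2,.08,.1,.13); print('rollertop',rect(r),r[:,2].max(),len(r))
E
```

```text
scene f
chock (array([419. , 297.7]), array([71.7, 53. ]), 5.0) 813 0.05678174828813154
rib (array([407.4, 297.1]), array([31.8, 16.9]), 8.0) 133 [0.40653034 0.2980354  0.05289704]
table z 0.00014901407061485017
stand (array([581.5, -54.1]), array([216.2, 294.9]), 77.6) 7828
block (array([452. , -25.8]), array([40.6, 19.3]), 72.4) [ 0.45205821 -0.02233356  0.06180039] 131
rollertop (array([607.9, -60.3]), array([179.1,  51.6]), 77.3) 0.11353023931974904 830
top f
chock (array([424.6, 296.2]), array([111.7,  85.3]), 3.3) 377 0.06347846699806414
rib (array([406.7, 295. ]), array([29.1, 16. ]), 4.4) 54 [0.40639281 0.29509559 0.05421546]
table z -6.4053372877515e-05
stand (array([581.1, -55.8]), array([215.9, 292.8]), 77.3) 6407
block (array([453.8, -27.3]), array([39.1, 18.6]), 77.8) [ 0.45382352 -0.02732682  0.06514265] 80
rollertop (array([621.1, -64.6]), array([175.8,  79.8]), 76.7) 0.11804311834428982 979
```

Request:
jog_arm --increments '[[[1,0.94,-0.77,0,0],[1,0.94,-0.77,0,0],[1,0.94,-0.77,0,0],[1,0.94,-0.77,0,0],[1,0.94,-0.77,0,0],[1,0.94,-0.77,0,0],[1,0.94,-0.77,0,0],[1,0.94,-0.77,0,0],[1,0.94,-0.77,0,0],[1,0.94,-0.77,0,0],[1,0.94,-0.77,0,0],[1,0.94,-0.77,0,0]]]'

```text
time_s: 2.2
eef_pos: [0.3644, -0.3189, 0.2005]
tcp_rot: [[0.974, 0.226, 0.0], [0.226, -0.974, -0.0], [0.0, 0.0, -1.0]]
contact_force: [0.7, -0.6, 0.0]
finger_gap: 1.001
finger_force: 0.0
```

```bash
cat >> h.py <<'E'
def goal(x,y,z,yaw,s=None):
    s=s or env.read_state(); R=s['tcp_rot'];p=s['eef_pos']
    d=R.T@(np.array([x,y,z])-p)*1000; psi=np.degrees(np.arctan2(R[1,0],R[0,0]))
    print('t',round(s['time_s'],2),'p',np.round(p,4),'psi',round(psi,2),'tool delta mm',np.round(d,1),'units',np.round(d/25,2),'turn deg',round(psi-yaw,2),'F',np.round(s['contact_force'],2),'gap',round(s['finger_gap'],3))
E
python3 -c "
from h import *
goal(.38,.2,.2,5.5)"
```

```text
t 2.2 p [ 0.3644 -0.3189  0.2005] psi 13.04 tool delta mm [ 1.323e+02 -5.020e+02  3.000e-01] units [ 5.290e+00 -2.008e+01  1.000e-02] turn deg 7.54 F [ 0.75 -0.59  0.01] gap 1.001
```

Request:
jog_arm --increments '[[[1,0.5,-0.97,0,0],[1,0.5,-0.97,0,0],[1,0.5,-0.97,0,0],[1,0.5,-0.97,0,0],[1,0.5,-0.97,0,0],[1,0.5,-0.97,0,0],[1,0.5,-0.97,0,0],[1,0.5,-0.97,0,0],[1,0.5,-0.97,0,0],[1,0.5,-0.97,0,0],[1,0.5,-0.97,0,0],[1,0.5,-0.97,0,0]]]'

```text
time_s: 3.2
eef_pos: [0.4443, -0.0015, 0.2005]
tcp_rot: [[0.974, 0.226, 0.0], [0.226, -0.974, -0.0], [0.0, 0.0, -1.0]]
contact_force: [1.1, -0.0, -0.0]
finger_gap: 0.999
finger_force: 0.0
```

```bash
python3 -c "
from h import *
goal(.407,.296,.2,5.5)"
```

```text
t 3.2 p [ 0.4443 -0.0015  0.2005] psi 13.05 tool delta mm [  30.8 -298.2    0.5] units [  1.23 -11.93   0.02] turn deg 7.55 F [ 1.11 -0.   -0.01] gap 0.999
```

Request:
jog_arm --increments '[[[1,0.1,-0.99,0,0],[1,0.1,-0.99,0,0],[1,0.1,-0.99,0,0],[1,0.1,-0.99,0,0],[1,0.1,-0.99,0,0],[1,0.1,-0.99,0,0],[1,0.1,-0.99,0,0],[1,0.1,-0.99,0,0],[1,0.1,-0.99,0,0],[1,0.1,-0.99,0,0],[1,0,-0.8,0,0.042],[1,0,-0.4,0,0.042]]]'

```text
time_s: 4.2
eef_pos: [0.4056, 0.2759, 0.2004]
tcp_rot: [[0.995, 0.095, -0.0], [0.095, -0.995, 0.001], [-0.0, -0.001, -1.0]]
contact_force: [-0.1, -0.5, -1.0]
finger_gap: 1.003
finger_force: 0.0
```

Request:
jog_arm --increments '[[[1,0,0,0.5,0],[1,0,0,0.5,0]]]'

```text
time_s: 4.37
eef_pos: [0.4065, 0.2744, 0.1754]
tcp_rot: [[0.995, 0.097, 0.001], [0.097, -0.995, 0.001], [0.001, -0.001, -1.0]]
contact_force: [0.8, -0.2, -0.9]
finger_gap: 0.996
finger_force: 0.0
```

```bash
python3 - <<'E'
from h import *
c=cam('wrist');save(c,'w1.png');W=cloud(c).reshape(-1,3);W=W[np.isfinite(W[:,0])]
b=W[(abs(W[:,0]-.42)<.06)&(abs(W[:,1]-.296)<.05)]
for lo,hi in((.006,.07),(.045,.07)):
    q=b[(b[:,2]>lo)&(b[:,2]<hi)]
    print(len(q))
    if len(q)>10: print(rect(q),q.max(0),q.mean(0))
goal(.407,.296,.1,5.5)
E
```

```text
2810
(array([422.5, 299.6]), array([73.5, 49.8]), 5.6) [0.45873116 0.32647969 0.056253  ] [0.42367943 0.2990191  0.02300111]
482
(array([409.5, 298. ]), array([31.3, 15.7]), 4.4) [0.42539111 0.30661143 0.056253  ] [0.41019936 0.29783179 0.05357061]
t 4.42 p [0.4056 0.2731 0.173 ] psi 5.53 tool delta mm [  3.7 -22.7  73. ] units [ 0.15 -0.91  2.92] turn deg 0.03 F [-1.42 -0.61 -3.03] gap 1.0
```

View pics/w1.png

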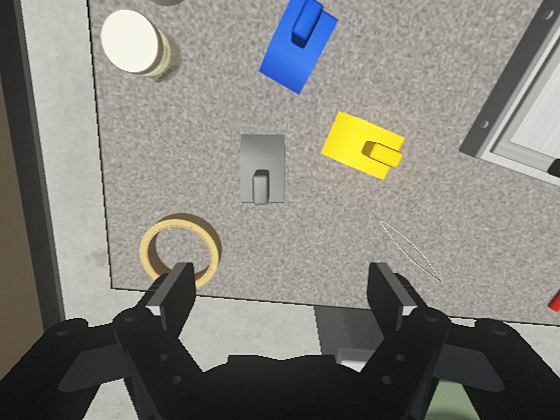

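The wrist picture shows the grey chock at (262,168), square to the tool, with its rib clear of everything else.

Request:
jog_arm --increments '[[[1,0.12,-0.5,0.5,0],[1,0.12,-0.5,0.5,0],[1,0,0,0.9,0],[1,0,0,0.9,0],[1,0,0,0.8,0],[1,0,0,0.5,0],[1,0,0,0,0]]]'

```text
time_s: 5.0
eef_pos: [0.4091, 0.298, 0.071]
tcp_rot: [[0.995, 0.096, -0.003], [0.096, -0.995, -0.002], [-0.003, 0.002, -1.0]]
contact_force: [-0.9, 0.1, 0.2]
finger_gap: 1.003
finger_force: 0.0
```

```bash
python3 -c "
from h import *
goal(.409,.298,.025,5)"
```

```text
t 5.0 p [0.4091 0.298  0.071 ] psi 5.5 tool delta mm [ 0.  -0.1 46. ] units [ 0.   -0.    1.84] turn deg 0.5 F [-0.88  0.11  0.16] gap 1.003
```

Request:
jog_arm --increments '[[[1,0,0,0.8,0.005],[1,0,0,0.7,0],[1,0,0,0.34,0],[1,0,0,0,0],[-1,0,0,0,0],[-1,0,0,0,0],[-1,0,0,0,0],[-1,0,0,0,0],[-1,0,0,0,0],[-1,0,0,0,0],[-1,0,0,0,0],[-1,0,0,0,0]]]'

```text
time_s: 6.0
eef_pos: [0.41, 0.2988, 0.0268]
tcp_rot: [[0.996, 0.088, 0.0], [0.088, -0.996, 0.0], [0.0, -0.0, -1.0]]
contact_force: [0.1, -0.5, -0.2]
finger_gap: -0.002
finger_force: 0.0
```

```bash
python3 - <<'E'
from h import *
c=cam('scene');save(c,'s2.png',(200,260,360,380))
c=cam('wrist');save(c,'w2.png')
goal(.409,.298,.025,5)
E
```

```text
t 6.1 p [0.41   0.2988 0.0268] psi 5.04 tool delta mm [-1.1  0.7  1.8] units [-0.04  0.03  0.07] turn deg 0.04 F [0.24 0.38 0.45] gap 0.0
```

View pics/s2.png

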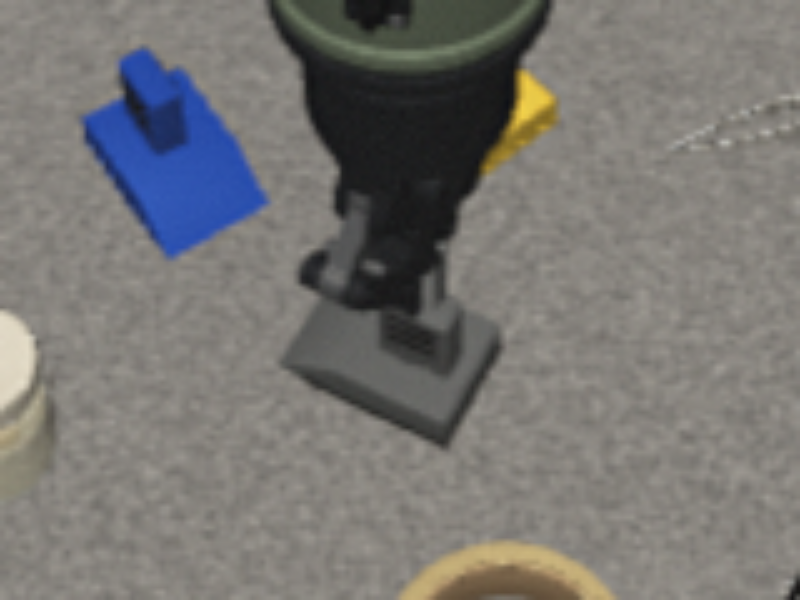

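View pics/w2.png

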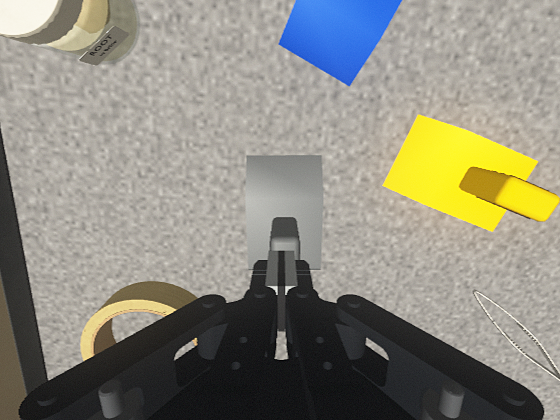

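```bash
python3 - <<'E'
from h import *
c=cam('scene');W=cloud(c)
P=W.reshape(-1,3)
q=P[(abs(P[:,0]-.42)<.07)&(abs(P[:,1]-.296)<.06)&(P[:,2]>.006)&(P[:,2]<.03)];print(rect(q))
# project TCP & tip
s=env.read_state();T=np.linalg.inv(c['pose'])
for p in ([.41,.2988,.0268],[.41,.2988,.0468],[.41,.2988,.1]):
    v=T[:3,:3]@np.array(p)+T[:3,3];u=np.array([c['cx']+c['f']*v[0]/v[2],c['cy']+c['f']*v[1]/v[2]])
    print(u,(u-[200,260])*5,v[2],W[int(u[1]),int(u[0])])
print(env.read_camera('wrist')['tool_from_camera'])
for px in((270,314),(286,318),(280,310),(275,318)): print(px,W[px[1],px[0]])
E
```

```text
(array([420. , 298.3]), array([75. , 51.6]), 7.3)
[282.39136651 327.33391267] [411.95683257 336.66956335] 0.8541230266706575 [0.40726926 0.3042395  0.03812334]
[282.31417855 321.89583738] [411.57089276 309.4791869 ] 0.8404773155216324 [0.40237619 0.31119491 0.07355232]
[282.09610725 306.5321959 ] [410.48053624 232.66097948] 0.8041797238652255 [0.40046322 0.31330625 0.12785641]
[[-7.80873148e-04 -9.54897338e-01 -2.96935118e-01  7.59711176e-02]
 [ 9.99999691e-01 -7.17714936e-04 -3.21716156e-04 -8.23506588e-04]
 [ 9.40911319e-05 -2.96935277e-01  9.54897603e-01 -1.73917646e-01]
 [ 0.00000000e+00  0.00000000e+00  0.00000000e+00  1.00000000e+00]]
(270, 314) [0.40069098 0.35033948 0.150393  ]
(286, 318) [0.39861258 0.30298851 0.07613834]
(280, 310) [0.4047353  0.31372468 0.11201139]
(275, 318) [0.39301643 0.34672525 0.13962877]
```

```bash
python3 - <<'E'
from h import *
c=cam('wrist');W=cloud(c);print(c['f'],c['cx'],c['cy'])
for r in range(200,310,8):
    print(r,[np.round(W[r,k]*1000).astype(int).tolist() for k in (262,272,283,292,304)])
save(c,'w3.png',(220,190,350,320))
E
```

```text
295.7786989993874 280.95607230696953 209.40314792089282
200 [[434, 314, 18], [435, 308, 18], [435, 301, 18], [436, 295, 19], [436, 287, 18]]
208 [[429, 314, 18], [430, 307, 19], [430, 300, 19], [431, 294, 19], [431, 287, 18]]
216 [[424, 313, 18], [424, 307, 18], [425, 300, 18], [425, 294, 19], [426, 286, 18]]
224 [[418, 313, 17], [423, 306, 29], [425, 300, 34], [425, 294, 34], [420, 285, 18]]
232 [[412, 313, 17], [423, 306, 44], [425, 300, 46], [425, 295, 45], [415, 285, 19]]
240 [[407, 312, 18], [-9223372036854775808, -9223372036854775808, -9223372036854775808], [423, 300, 54], [423, 295, 52], [409, 284, 17]]
248 [[401, 312, 18], [418, 305, 53], [419, 299, 54], [419, 294, 54], [403, 283, 17]]
256 [[395, 311, 18], [420, 305, 68], [421, 300, 68], [421, 295, 69], [397, 283, 18]]
264 [[416, 310, 69], [420, 305, 76], [421, 300, 77], [421, 295, 77], [418, 289, 70]]
272 [[416, 309, 76], [420, 305, 84], [421, 300, 84], [421, 296, 84], [418, 290, 78]]
280 [[-9223372036854775808, -9223372036854775808, -9223372036854775808], [420, 304, 91], [421, 300, 91], [421, 296, 91], [417, 290, 84]]
288 [[423, 308, 101], [419, 304, 95], [420, 300, 95], [421, 296, 98], [423, 292, 100]]
296 [[422, 308, 105], [421, 304, 104], [416, 299, 95], [422, 297, 104], [423, 292, 105]]
304 [[421, 308, 108], [421, 304, 108], [412, 299, 94], [423, 297, 110], [422, 292, 109]]<stdin>:4: RuntimeWarning: invalid value encountered in cast
```

View pics/w3.png

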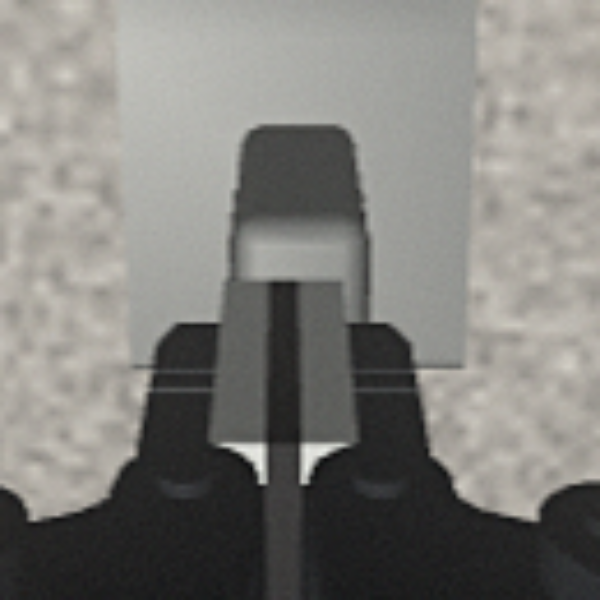

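The fingers have shut above the rib. The wrist depth puts the pads at z about 0.062–0.092 while the TCP reads 0.027, so they sit about 33 mm higher than the stated tool frame. I'll open and go lower by that amount.

Request:
jog_arm --increments '[[[1,0,0,0,0],[1,0,0,0,0],[1,0,0,0,0],[1,0,0,0,0],[1,0,0,0,0],[1,0,0,0,0],[1,0,0,0.5,0],[1,0,0,0.5,0],[1,0,0,0.32,0],[1,0,0,0,0]]]'

```text
time_s: 7.08
eef_pos: [0.4093, 0.2983, -0.0075]
tcp_rot: [[0.996, 0.088, -0.002], [0.088, -0.996, -0.001], [-0.002, 0.001, -1.0]]
contact_force: [0.3, -0.2, -0.2]
finger_gap: 1.001
finger_force: 0.0
```

Request:
jog_arm --increments '[[[-1,0,0,0,0],[-1,0,0,0,0],[-1,0,0,0,0],[-1,0,0,0,0],[-1,0,0,0,0],[-1,0,0,0,0],[-1,0,0,0,0],[-1,0,0,0,0]]]'

```text
time_s: 7.75
eef_pos: [0.4102, 0.2988, -0.0058]
tcp_rot: [[0.996, 0.088, 0.0], [0.088, -0.996, 0.0], [0.0, -0.0, -1.0]]
contact_force: [-0.8, -0.9, 8.3]
finger_gap: 0.178
finger_force: 59.3
```

```bash
cat >> h.py <<'E'
O=np.array([.5813,-.055]);YAW=np.radians(-12.5)
def st(P): # world->stand
    d=P[...,:2]-O; c,s=np.cos(YAW),np.sin(YAW)
    return np.stack([d[...,0]*c+d[...,1]*s,-d[...,0]*s+d[...,1]*c,P[...,2]],-1)
def wo(x,y): c,s=np.cos(YAW),np.sin(YAW); return O+[x*c-y*s,x*s+y*c]
E
python3 - <<'E'
from h import *
from scipy.optimize import least_squares
for n in('scene','top'):
    S=st(cloud(cam(n)).reshape(-1,3));S=S[np.isfinite(S[:,0])]
    m=(abs(S[:,1])<.08)&(S[:,0]>-.01)&(S[:,0]<.09)&(S[:,2]>.085);q=S[m]
    r=least_squares(lambda p:np.hypot(q[:,0]-p[0],q[:,2]-p[1])-.035,[.04,.076],loss='soft_l1',f_scale=.002)
    print(n,'roller',r.x,.0712+.105*r.x[0],np.abs(r.fun).mean(),len(q))
    d=S[(abs(S[:,1])<.06)&(S[:,0]>-.1)&(S[:,0]<-.02)&(S[:,2]<.06)]
    print('deck resid',np.median(d[:,2]-.036-.105*d[:,0]),np.polyfit(d[:,0],d[:,2],1))
    for lo in(-1,1):
        e=S[(S[:,0]>-.12)&(S[:,0]<.1)&(S[:,2]>.02)&(S[:,2]<.07)&(abs(S[:,1])<.13)]
    print('y range',np.percentile(e[:,1],[.5,99.5]))
goal(*wo(-.07,0),.1,-12.5)
E
```

```text
scene roller [0.04  0.076] 0.0754 nan 0
deck resid -0.00037091974719475826 [-0.12514924  0.01346218]
y range [-0.1071969  -0.05217121]
top roller [0.02951265 0.07653561] 0.07429882861034451 0.003055260936527404 1285
deck resid 0.00220124620737539 [0.1046641  0.03823212]
y range [-0.10568342  0.10489993]
t 7.85 p [ 0.4102  0.2988 -0.0058] psi 5.03 tool delta mm [  72.7  346.3 -105.8] units [ 2.91 13.85 -4.23] turn deg 17.53 F [-1.04 -0.43  7.34] gap 0.178<stdin>:7: RuntimeWarning: Mean of empty slice.
  ret = ret.dtype.type(ret / rcount)
```

Request:
jog_arm --increments '[[[-1,0,0,-0.4,0],[-1,0,0,-0.9,0],[-1,0,0,-0.9,0],[-1,0,0,-0.9,0],[-1,0,0,-0.9,0],[-1,0,0,0,0]]]'

```text
time_s: 8.35
eef_pos: [0.4114, 0.2999, 0.098]
tcp_rot: [[0.996, 0.088, 0.004], [0.088, -0.996, 0.003], [0.004, -0.003, -1.0]]
contact_force: [0.9, 1.7, -1.3]
finger_gap: 0.177
finger_force: 58.7
```

Request:
jog_arm --increments '[[[-1,0,0,0,0.065],[-1,0,0,0,0.065],[-1,0,0,0,0.065],[-1,0.3,0.5,0,0],[-1,0.5,0.98,0,0],[-1,0.5,0.98,0,0],[-1,0.5,0.98,0,0],[-1,0.5,0.98,0,0],[-1,0.5,0.98,0,0],[-1,0.5,0.98,0,0],[-1,0.5,0.98,0,0],[-1,0.5,0.98,0,0]]]'

```text
time_s: 9.35
eef_pos: [0.4697, 0.0707, 0.094]
tcp_rot: [[0.976, -0.216, -0.0], [-0.216, -0.976, 0.0], [-0.0, -0.0, -1.0]]
contact_force: [2.1, 1.1, -2.1]
finger_gap: 0.177
finger_force: 58.7
```

```bash
python3 -c "
from h import *
goal(*wo(-.075,0),.05,-12.5)"
```

```text
t 9.35 p [0.4697 0.0707 0.094 ] psi -12.5 tool delta mm [61.2 98.6 44. ] units [2.45 3.94 1.76] turn deg 0.0 F [ 2.07  1.14 -2.13] gap 0.177
```

Request:
jog_arm --increments '[[[-1,0.6,0.98,0,0],[-1,0.6,0.98,0,0],[-1,0.6,0.98,0,0],[-1,0.6,0.9,0.2,0],[-1,0,0.1,0.5,0],[-1,0,0,0.6,0],[-1,0,0,0.6,0],[-1,0,0,0,0],[-1,0,0,0,0]]]'

```text
time_s: 10.1
eef_pos: [0.5065, -0.0372, 0.0462]
tcp_rot: [[0.976, -0.217, -0.001], [-0.217, -0.976, 0.0], [-0.001, 0.0, -1.0]]
contact_force: [0.9, -0.4, -1.6]
finger_gap: 0.177
finger_force: 58.7
```

```bash
python3 - <<'E'
from h import *
goal(*wo(-.075,0),.03,-12.5)
c=cam('scene');save(c,'s3.png',(220,120,400,255))
W=st(cloud(c)).reshape(-1,3)
c=cam('wrist');S=st(cloud(c));save(c,'w4.png')
q=S[np.isfinite(S[...,0])]
d=q[(abs(q[:,1])<.07)&(q[:,0]<.02)&(q[:,0]>-.12)&(q[:,2]<.06)]
print(len(d))
for n,P in(('w',q),):
    m=P[(P[:,2]>.05)&(P[:,2]<.075)&(abs(P[:,1])<.04)&(P[:,0]<-.105)];print('block',m.mean(0),m.min(0),m.max(0),len(m))
    r=P[(P[:,2]>.09)&(P[:,0]>.01)&(P[:,0]<.08)&(abs(P[:,1])<.08)];print('roller',r.min(0),r.max(0),len(r))
E
```

```text
t 10.1 p [ 0.5065 -0.0372  0.0462] psi -12.51 tool delta mm [ 1.9  1.2 16.2] units [0.08 0.05 0.65] turn deg -0.01 F [ 0.92 -0.37 -1.63] gap 0.177
23596
block [-0.1310388   0.00259163  0.06567928] [-0.13790754 -0.01229904  0.06338996] [-0.12231504  0.01756245  0.06811893] 616
roller [ 0.01000022 -0.07999477  0.10232535] [0.03597468 0.07999589 0.11348995] 41404
```

View pics/w4.png

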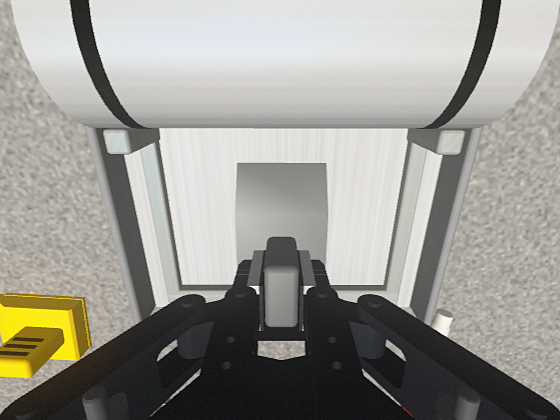

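The wrist picture shows the chock centred between the posts. Its thin edge (row 163) is clear of the roller edge (row 128), so I'll lower it.

Request:
jog_arm --increments '[[[-1,0,0,0.3,0],[-1,0,0,0.3,0],[-1,0,0,0.12,0],[-1,0,0,0,0]]]'

```text
time_s: 10.53
eef_pos: [0.5068, -0.0371, 0.0277]
tcp_rot: [[0.976, -0.217, -0.001], [-0.217, -0.976, 0.0], [-0.001, 0.0, -1.0]]
contact_force: [-0.6, -1.2, -2.6]
finger_gap: 0.178
finger_force: 58.9
```

Request:
jog_arm --increments '[[[-1,0,0,0.06,0],[-1,0,0,0.06,0],[-1,0,0,0,0]]]'

```text
time_s: 10.78
eef_pos: [0.506, -0.0371, 0.0258]
tcp_rot: [[0.976, -0.217, -0.002], [-0.217, -0.976, 0.0], [-0.002, 0.0, -1.0]]
contact_force: [-11.5, 1.6, 20.0]
finger_gap: 0.173
finger_force: 62.8
```

Request:
jog_arm --increments '[[[-0.2,0,0,0,0],[-0.2,0,0,0,0],[-0.2,0,0,0,0],[-0.2,0,0,0.05,0],[-0.2,0,0,0.04,0],[-1,0,0,0,0],[-1,0,0,0,0],[-1,0,0,0,0],[-1,0,0,0,0],[-1,0,0,0,0]]]'

```text
time_s: 11.62
eef_pos: [0.507, -0.0373, 0.023]
tcp_rot: [[0.976, -0.217, -0.0], [-0.217, -0.976, -0.0], [-0.0, 0.0, -1.0]]
contact_force: [-1.0, -0.6, 0.6]
finger_gap: 0.176
finger_force: 58.7
```

```bash
cat >> h.py <<'E'
def rep():
    s=env.read_state();p=st(s['eef_pos']);F=s['contact_force'];u=np.array([np.cos(YAW),np.sin(YAW)])
    print('t',round(s['time_s'],2),'stand p mm',np.round(p*1000,1),'along',round(float(F[:2]@u),2),'Fz',round(F[2],2),'F',np.round(F,1),'gap',round(s['finger_gap'],3))
E
python3 -c "
from h import *
rep()"
```

```text
t 11.62 stand p mm [-76.4   1.2  23. ] along -0.82 Fz 0.56 F [-1.  -0.6  0.6] gap 0.176
```

Request:
jog_arm --increments '[[[-1,0.2,0,-0.021,0],[-1,0.2,0,-0.021,0],[-1,0.2,0,-0.021,0],[-1,0.2,0,-0.021,0],[-1,0.2,0,-0.021,0],[-1,0.2,0,-0.021,0],[-1,0.2,0,-0.021,0]]]'

```text
time_s: 12.2
eef_pos: [0.5416, -0.0449, 0.0268]
tcp_rot: [[0.976, -0.217, -0.0], [-0.217, -0.976, 0.0], [-0.0, 0.0, -1.0]]
contact_force: [-3.6, 0.0, 2.4]
finger_gap: 0.179
finger_force: 58.9
```

```bash
python3 -c "
from h import *
rep()"
```

```text
t 12.2 stand p mm [-40.9   1.3  26.8] along -3.52 Fz 2.38 F [-3.6  0.   2.4] gap 0.179
```

Request:
jog_arm --increments '[[[-1,0.08,0,-0.0084,0],[-1,0.08,0,-0.0084,0],[-1,0.08,0,-0.0084,0]]]'

```text
time_s: 12.45
eef_pos: [0.5469, -0.0461, 0.0273]
tcp_rot: [[0.976, -0.217, -0.001], [-0.217, -0.976, 0.0], [-0.001, 0.0, -1.0]]
contact_force: [-3.8, 0.8, 1.7]
finger_gap: 0.177
finger_force: 59.3
```

```bash
python3 -c "
from h import *
rep()"
```

```text
t 12.45 stand p mm [-35.5   1.3  27.3] along -3.86 Fz 1.67 F [-3.8  0.8  1.7] gap 0.177
```

Request:
jog_arm --increments '[[[-1,0.04,0,-0.0042,0],[-1,0.04,0,-0.0042,0],[-1,0.04,0,-0.0042,0],[-1,0,0,0,0]]]'

```text
time_s: 12.78
eef_pos: [0.5503, -0.0468, 0.0277]
tcp_rot: [[0.976, -0.217, 0.0], [-0.217, -0.976, -0.0], [0.0, -0.0, -1.0]]
contact_force: [-1.4, 0.5, 1.0]
finger_gap: 0.177
finger_force: 58.9
```

Request:
jog_arm --increments '[[[-1,0.04,0,-0.0042,0],[-1,0.04,0,-0.0042,0],[-1,0,0,0,0]]]'

```text
time_s: 13.03
eef_pos: [0.551, -0.047, 0.0278]
tcp_rot: [[0.976, -0.217, -0.002], [-0.217, -0.976, 0.0], [-0.002, 0.0, -1.0]]
contact_force: [-8.3, 2.3, 7.8]
finger_gap: 0.179
finger_force: 60.0
```

```bash
python3 - <<'E'
from h import *
rep()
for n in('wrist','top'):
    P=st(cloud(cam(n)).reshape(-1,3));P=P[np.isfinite(P[:,0])]
    q=P[(P[:,2]>.085)&(P[:,2]<.13)&(P[:,0]>.0)&(P[:,0]<.1)&(abs(P[:,1])<.085)&(abs(P[:,1])>.05)]
    from scipy.optimize import least_squares
    r=least_squares(lambda p:np.hypot(q[:,0]-p[0],q[:,2]-p[1])-.035,[.04,.076],loss='soft_l1',f_scale=.002)
    print(n,r.x,np.abs(r.fun).mean(),len(q))
E
```

```text
t 13.03 stand p mm [-31.3   1.2  27.8] along -8.56 Fz 7.77 F [-8.3  2.3  7.8] gap 0.179
wrist [0.0300463  0.07572031] 0.0009304173771598975 39014
top [0.02987009 0.07606429] 0.0028474146171576517 164
```

Request:
jog_arm --increments '[[[-1,0.04,0,-0.0042,0],[-1,0.04,0,-0.0042,0],[-1,0,0,0,0]]]'

```text
time_s: 13.38
eef_pos: [0.553, -0.0475, 0.028]
tcp_rot: [[0.976, -0.217, -0.002], [-0.217, -0.976, 0.0], [-0.002, 0.0, -1.0]]
contact_force: [-8.7, 1.5, 7.8]
finger_gap: 0.173
finger_force: 59.7
```

```bash
cat >> h.py <<'E'
def rol(n='wrist'):
    from scipy.optimize import least_squares
    P=st(cloud(cam(n)).reshape(-1,3));P=P[np.isfinite(P[:,0])]
    q=P[(P[:,2]>.085)&(P[:,2]<.13)&(P[:,0]>.0)&(P[:,0]<.1)&(abs(P[:,1])<.085)&(abs(P[:,1])>.05)]
    r=least_squares(lambda p:np.hypot(q[:,0]-p[0],q[:,2]-p[1])-.035,[.04,.076],loss='soft_l1',f_scale=.002)
    print(n,r.x,np.abs(r.fun).mean(),len(q))
E
python3 -c "
from h import *
rep();rol()"
```

```text
t 13.38 stand p mm [-29.3   1.2  28. ] along -8.82 Fz 7.83 F [-8.7  1.5  7.8] gap 0.173
wrist [0.03209035 0.07589025] 0.001024771298590086 39601
```

Request:
jog_arm --increments '[[[-1,0.04,0,-0.0042,0],[-1,0.04,0,-0.0042,0],[-1,0.04,0,-0.0042,0],[-1,0,0,0,0]]]'

```text
time_s: 13.77
eef_pos: [0.556, -0.0481, 0.0284]
tcp_rot: [[0.976, -0.217, -0.002], [-0.217, -0.976, 0.0], [-0.002, 0.0, -1.0]]
contact_force: [-9.3, 1.2, 7.0]
finger_gap: 0.179
finger_force: 59.6
```

Request:
jog_arm --increments '[[[-1,0.04,0,-0.0042,0],[-1,0.04,0,-0.0042,0],[-1,0,0,0,0]]]'

```text
time_s: 14.02
eef_pos: [0.5578, -0.0485, 0.0286]
tcp_rot: [[0.976, -0.217, -0.002], [-0.217, -0.976, 0.0], [-0.002, 0.0, -1.0]]
contact_force: [-8.1, 2.6, 6.7]
finger_gap: 0.179
finger_force: 59.7
```

```bash
python3 - <<'E'
from h import *
rep();rol()
c=cam('scene');P=st(cloud(c)).reshape(-1,3);P=P[np.isfinite(P[:,0])]
for n in('scene','top'):
    P=st(cloud(cam(n))).reshape(-1,3);P=P[np.isfinite(P[:,0])]
    q=P[(abs(P[:,1])<.055)&(P[:,0]>.075)&(P[:,0]<.125)&(P[:,2]>.065)]
    print(n,len(q),np.percentile(q,[2,10,50,90,98],axis=0).round(4).tolist() if len(q) else '')
E
```

```text
t 14.02 stand p mm [-24.3   1.2  28.6] along -8.51 Fz 6.67 F [-8.1  2.6  6.7] gap 0.179
wrist [0.03704011 0.07646623] 0.0007962265283784988 39570
scene 139 [[0.0751, -0.0499, 0.0738], [0.0756, -0.0368, 0.0808], [0.0809, 0.0034, 0.087], [0.1184, 0.0394, 0.0916], [0.1249, 0.0541, 0.0929]]
top 131 [[0.0752, -0.0363, 0.0751], [0.0762, -0.0219, 0.0826], [0.0811, 0.0007, 0.0889], [0.1155, 0.0385, 0.0942], [0.1224, 0.0513, 0.0966]]
```

Request:
jog_arm --increments '[[[-1,0.04,0,-0.0042,0],[-1,0.04,0,-0.0042,0],[-1,0,0,0,0]]]'

```text
time_s: 14.47
eef_pos: [0.5599, -0.049, 0.0288]
tcp_rot: [[0.976, -0.217, -0.002], [-0.217, -0.976, 0.0], [-0.002, 0.0, -1.0]]
contact_force: [-9.1, 3.0, 6.6]
finger_gap: 0.181
finger_force: 59.7
```

Request:
jog_arm --increments '[[[-1,0.04,0,-0.0042,0],[-1,0,0,0,0],[-1,0,0,0,0]]]'

```text
time_s: 14.72
eef_pos: [0.5606, -0.0492, 0.0289]
tcp_rot: [[0.976, -0.217, -0.002], [-0.217, -0.976, 0.0], [-0.002, 0.0, -1.0]]
contact_force: [-10.4, 2.7, 9.1]
finger_gap: 0.181
finger_force: 59.9
```

Request:
jog_arm --increments '[[[-1,0.04,0,-0.0042,0],[-1,0,0,0,0],[-1,0,0,0,0]]]'

```text
time_s: 14.97
eef_pos: [0.5615, -0.0493, 0.0289]
tcp_rot: [[0.976, -0.217, -0.002], [-0.217, -0.976, 0.0], [-0.002, 0.0, -1.0]]
contact_force: [-10.0, 2.0, 8.8]
finger_gap: 0.176
finger_force: 59.9
```

Request:
jog_arm --increments '[[[-1,0.04,0,-0.0042,0],[-1,0,0,0,0],[-1,0,0,0,0]]]'

```text
time_s: 15.22
eef_pos: [0.5618, -0.0494, 0.029]
tcp_rot: [[0.976, -0.217, -0.004], [-0.217, -0.976, 0.0], [-0.004, 0.0, -1.0]]
contact_force: [-15.4, 3.3, 13.7]
finger_gap: 0.177
finger_force: 60.8
```

```bash
python3 -c "
from h import *
rep();rol();rep()"
```

```text
t 15.22 stand p mm [-20.3   1.2  29. ] along -15.78 Fz 13.69 F [-15.4   3.3  13.7] gap 0.177
wrist [0.04095051 0.07686307] 0.0006398324735612597 39388
t 15.27 stand p mm [-20.3   1.2  29. ] along -14.39 Fz 14.08 F [-14.1   2.7  14.1] gap 0.179
```

Request:
jog_arm --increments '[[[-1,0.02,0,-0.0021,0],[-1,0,0,0,0],[-1,0,0,0,0]]]'

```text
time_s: 15.52
eef_pos: [0.5618, -0.0494, 0.0291]
tcp_rot: [[0.976, -0.216, -0.004], [-0.216, -0.976, 0.001], [-0.004, 0.0, -1.0]]
contact_force: [-18.1, 4.5, 15.6]
finger_gap: 0.176
finger_force: 61.1
```

```bash
python3 -c "
from h import *
rep();rol();rep()"
```

```text
t 15.52 stand p mm [-20.2   1.2  29.1] along -18.66 Fz 15.57 F [-18.1   4.5  15.6] gap 0.176
wrist [0.04097609 0.0768737 ] 0.0006383535578028175 39430
t 15.57 stand p mm [-20.2   1.2  29.1] along -18.66 Fz 15.6 F [-18.4   3.3  15.6] gap 0.177
```

```bash
python3 - <<'E'
from h import *
c=cam('wrist');W=st(cloud(c));save(c,'w5.png',(80,0,480,180));rep()
for k in (200,281,360):
    for r in range(0,60,3): print(k,r,(W[r,k]*1000).round(1),c['frame'][r,k])
E
```

```text
t 15.62 stand p mm [-20.3   1.2  29. ] along -17.0 Fz 15.87 F [-16.7   3.2  15.9] gap 0.178
200 0 [105.4  37.9  49.3] [202 203 201]
200 3 [104.2  38.   49.4] [204 205 201]
200 6 [103.1  38.1  49.3] [204 204 202]
200 9 [102.4  38.6  47.7] [203 202 201]
200 12 [101.3  38.7  47.6] [207 207 206]
200 15 [100.1  38.8  47.7] [204 204 203]
200 18 [98.9 38.9 47.6] [202 203 201]
200 21 [97.7 39.  47.6] [202 202 201]
200 24 [96.6 39.2 47.1] [206 204 202]
200 27 [95.5 39.4 47. ] [207 205 203]
200 30 [94.  39.2 48. ] [161 158 158]
200 33 [82.5 28.8 91.7] [31 27 28]
200 36 [81.5 28.8 92. ] [34 33 34]
200 39 [81.  29.2 90.5] [33 34 37]
200 42 [79.5 28.7 93. ] [40 39 42]
200 45 [78.6 28.7 93.3] [42 42 44]
200 48 [78.1 29.3 91.2] [44 43 42]
200 51 [77.2 29.3 91.4] [37 35 38]
200 54 [76.2 29.3 91.6] [30 30 28]
200 57 [75.5 29.7 90.5] [25 23 23]
281 0 [93.6  2.  86. ] [151 152 147]
281 3 [93.1  2.  84.8] [123 123 118]
281 6 [92.7  2.  83.4] [177 181 175]
281 9 [91.3  2.  85.1] [173 178 168]
281 12 [90.7  2.  84. ] [171 178 172]
281 15 [89.7  2.  84.4] [172 176 168]
281 18 [88.7  2.  84.5] [171 176 169]
[... 556 characters left out ...]
03.5 -33.6  47.9] [207 205 202]
360 9 [102.3 -33.7  47.9] [207 204 201]
360 12 [101.  -33.7  48.4] [205 205 203]
360 15 [ 99.9 -33.9  48.2] [210 209 204]
360 18 [ 98.8 -34.1  47.7] [206 204 198]
360 21 [ 97.4 -34.   48.5] [203 200 199]
360 24 [ 96.3 -34.2  48.2] [204 204 202]
360 27 [ 95.4 -34.5  47. ] [202 201 198]
360 30 [ 94.  -34.4  47.9] [221 222 219]
360 33 [ 82.3 -24.   92.3] [26 27 31]
360 36 [ 81.5 -24.2  91.9] [29 30 32]
360 39 [ 80.5 -24.2  92.3] [30 31 29]
360 42 [ 79.6 -24.2  92.6] [34 33 34]
360 45 [ 79.  -24.6  91.3] [34 33 33]
360 48 [ 78.1 -24.6  91.2] [37 34 35]
360 51 [ 77.  -24.6  91.9] [29 28 30]
360 54 [ 76.1 -24.6  92. ] [28 27 30]
360 57 [ 75.4 -25.   90.7] [23 27 25]
```

View pics/w5.png

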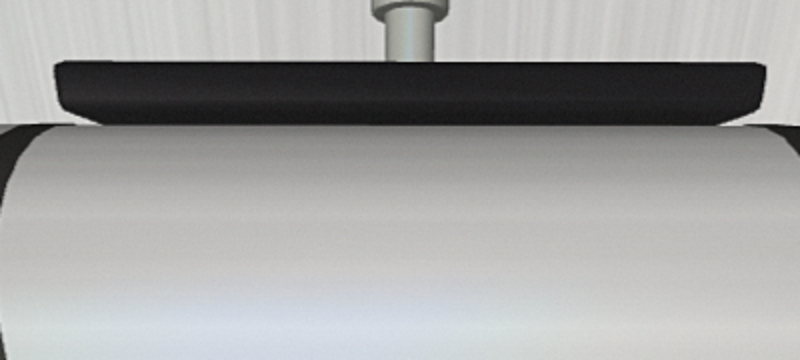

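The picture shows the roller touching the black pad. I'll measure the pad's rear edge now, then back off briefly to get its free position as the zero for spring travel.

```bash
cat >> h.py <<'E'
def pad(z=.0917):
    c=cam('wrist');g=cv2.cvtColor(c['frame'],cv2.COLOR_RGB2GRAY).astype(float)
    X=[]
    for k in list(range(160,250))+list(range(315,400)):
        col=g[:90,k]; r=[i for i in range(89) if col[i]>115>=col[i+1] and col[min(i+6,89)]<80]
        if not r: continue
        i=r[-1]; v=i+(col[i]-115)/(col[i]-col[i+1])
        d=c['pose'][:3,:3]@np.array([(k-c['cx'])/c['f'],(v-c['cy'])/c['f'],1]);o=c['pose'][:3,3]
        X.append(st(o+d*(z-o[2])/d[2])[0])
    print('pad rear x mm',round(np.median(X)*1000,2),'sd',round(np.std(X)*1000,2),len(X))
E
python3 -c "
from h import *
rep();pad();pad();rol()"
```

```text
t 15.62 stand p mm [-20.3   1.2  29. ] along -17.0 Fz 15.87 F [-16.7   3.2  15.9] gap 0.178
pad rear x mm 83.22 sd 0.05 175
pad rear x mm 83.24 sd 0.05 175
wrist [0.04098476 0.07688712] 0.0006376603876211622 39407
```

Request:
jog_arm --increments '[[[-1,-0.08,0,0.0084,0],[-1,-0.08,0,0.0084,0],[-1,-0.08,0,0.0084,0],[-1,-0.04,0,0.0042,0],[-1,0,0,0,0]]]'

```text
time_s: 16.18
eef_pos: [0.5573, -0.0484, 0.0285]
tcp_rot: [[0.976, -0.217, 0.0], [-0.217, -0.976, 0.0], [0.0, -0.0, -1.0]]
contact_force: [0.3, -0.5, 0.4]
finger_gap: 0.177
finger_force: 58.6
```

```bash
python3 -c "
from h import *
rep();pad();pad();rol()"
```

```text
t 16.18 stand p mm [-24.8   1.3  28.5] along 0.39 Fz 0.37 F [ 0.3 -0.5  0.4] gap 0.177
pad rear x mm 82.84 sd 0.06 175
pad rear x mm 82.85 sd 0.06 175
wrist [0.03657044 0.07641129] 0.0008100076115285674 39554
```

Pad free position is 82.85 and it was at 83.23 when pressed, so only about 0.4 mm (0.6 N) so far. The target is about 84.0–84.2. Pushing again.

Request:
jog_arm --increments '[[[-1,0.04,0,-0.0042,0],[-1,0.04,0,-0.0042,0],[-1,0.04,0,-0.0042,0],[-1,0.04,0,-0.0042,0],[-1,0.04,0,-0.0042,0],[-1,0.04,0,-0.0042,0],[-1,0,0,0,0]]]'

```text
time_s: 16.92
eef_pos: [0.5616, -0.0494, 0.029]
tcp_rot: [[0.976, -0.217, -0.003], [-0.217, -0.976, 0.0], [-0.003, 0.0, -1.0]]
contact_force: [-10.5, 2.1, 10.4]
finger_gap: 0.176
finger_force: 60.3
```

```bash
python3 -c "
from h import *
rep();pad();rol()"
```

```text
t 16.92 stand p mm [-20.5   1.2  29. ] along -10.68 Fz 10.35 F [-10.5   2.1  10.4] gap 0.176
pad rear x mm 83.15 sd 0.06 175
wrist [0.04084966 0.07686322] 0.0006366468557299983 39453
```

Request:
jog_arm --increments '[[[-1,0.04,0,-0.0042,0],[-1,0,0,0,0],[-1,0,0,0,0]]]'

```text
time_s: 17.27
eef_pos: [0.5618, -0.0494, 0.0291]
tcp_rot: [[0.976, -0.216, -0.005], [-0.216, -0.976, 0.001], [-0.005, 0.0, -1.0]]
contact_force: [-15.6, 3.4, 15.0]
finger_gap: 0.176
finger_force: 61.1
```

```bash
python3 -c "
from h import *
rep();pad();rol()"
```

```text
t 17.27 stand p mm [-20.3   1.2  29.1] along -15.97 Fz 14.97 F [-15.6   3.4  15. ] gap 0.176
pad rear x mm 83.21 sd 0.07 175
wrist [0.04092863 0.0768835 ] 0.0006353032237891439 39471
```

Request:
jog_arm --increments '[[[-1,0,0,-0.03,0],[-1,0,0,0,0]]]'

```text
time_s: 17.53
eef_pos: [0.5628, -0.0497, 0.0294]
tcp_rot: [[0.976, -0.216, -0.003], [-0.216, -0.976, 0.0], [-0.003, 0.0, -1.0]]
contact_force: [-3.7, 0.5, -7.1]
finger_gap: 0.173
finger_force: 58.5
```

```bash
python3 -c "
from h import *
rep();pad();rol()"
```

```text
t 17.53 stand p mm [-19.2   1.2  29.4] along -3.74 Fz -7.09 F [-3.7  0.5 -7.1] gap 0.173
pad rear x mm 84.25 sd 0.05 175
wrist [0.04205771 0.07701882] 0.0006337020911613955 39284
```

The tool had been pressing the sole down, and lifting it slightly freed it. The pad is now at 84.25, which is 1.4 mm or about 2.2 N, so it's snug. I'll set it down gently and release.

Request:
jog_arm --increments '[[[-1,0,0,0.012,0],[-1,0,0,0,0],[-1,0,0,0,0]]]'

```text
time_s: 17.88
eef_pos: [0.563, -0.0498, 0.0293]
tcp_rot: [[0.976, -0.217, -0.002], [-0.217, -0.976, 0.0], [-0.002, 0.0, -1.0]]
contact_force: [-7.6, 1.0, -0.5]
finger_gap: 0.181
finger_force: 59.5
```

```bash
python3 -c "
from h import *
rep();pad();rol()"
```

```text
t 17.88 stand p mm [-19.    1.1  29.3] along -7.66 Fz -0.46 F [-7.6  1.  -0.5] gap 0.181
pad rear x mm 84.37 sd 0.06 175
wrist [0.04205842 0.0769852 ] 0.0006366239976863634 39353
```

Request:
jog_arm --increments '[[[-1,0,0,0,0],[-0.2,0,0,0,0],[-0.2,0,0,0,0],[-0.2,0,0,0,0],[-0.2,0,0,0,0],[-0.2,0,0,0,0],[-0.2,0,0,0,0]]]'

```text
time_s: 18.57
eef_pos: [0.5644, -0.0499, 0.0297]
tcp_rot: [[0.976, -0.217, 0.0], [-0.217, -0.976, -0.0], [0.0, -0.0, -1.0]]
contact_force: [-0.3, 0.0, 0.0]
finger_gap: 0.398
finger_force: 0.0
```

```bash
python3 -c "
from h import *
rep();pad();rol()"
```

```text
t 18.57 stand p mm [-17.6   1.3  29.7] along -0.31 Fz 0.05 F [-0.3  0.   0. ] gap 0.398
pad rear x mm 84.38 sd 0.06 175
wrist [0.04208468 0.07703246] 0.0006375985209525135 38777
```

Request:
jog_arm --increments '[[[0,0,0,-0.2,0],[0,0,0,-0.4,0],[1,0,0,-0.8,0],[1,0,0,-0.8,0],[1,-0.5,0,-0.3,0],[1,-0.9,0,0,0],[1,-0.9,0,0,0],[1,-0.9,0,0,0],[1,-0.9,0,0,0],[1,-0.44,0,0,0],[1,0,0,0,0]]]'

```text
time_s: 19.58
eef_pos: [0.4516, -0.025, 0.0931]
tcp_rot: [[0.976, -0.216, -0.0], [-0.216, -0.976, 0.0], [-0.0, -0.0, -1.0]]
contact_force: [1.1, 0.5, 0.5]
finger_gap: 0.996
finger_force: 0.0
```

```bash
python3 - <<'E'
from h import *
rep();rol()
S=st(cloud(cam('wrist'))).reshape(-1,3);P=S[np.isfinite(S[:,0])]
m=P[(P[:,2]>.055)&(P[:,2]<.075)&(abs(P[:,1])<.04)&(P[:,0]<-.105)&(P[:,0]>-.16)];print('block',m.min(0),m.max(0),len(m))
goal(*wo(-.131,.001),.008,-12.5)
E
```

```text
t 19.58 stand p mm [-133.2    1.2   93.1] along 0.94 Fz 0.53 F [1.1 0.5 0.5] gap 0.996
wrist [0.04  0.076] nan 0
block [-0.1375696  -0.01850004  0.05502773] [-0.11956188  0.02146802  0.06804222] 1383
t 19.68 p [ 0.4542 -0.0253  0.093 ] psi -12.5 tool delta mm [-0.6  0.5 85. ] units [-0.02  0.02  3.4 ] turn deg 0.0 F [-0.    0.17 -0.13] gap 0.994h.py:38: RuntimeWarning: Mean of empty slice.
  print(n,r.x,np.abs(r.fun).mean(),len(q))
  ret = ret.dtype.type(ret / rcount)
```

Request:
jog_arm --increments '[[[1,0.06,0,0.7,0],[1,0,0,0.8,0],[1,0,0,0.8,0],[1,0,0,0.6,0],[1,0,0,0.3,0],[1,0,0,0.16,0],[1,0,0,0,0],[-1,0,0,0,0],[-1,0,0,0,0],[-1,0,0,0,0],[-1,0,0,0,0],[-1,0,0,0,0]]]'

```text
time_s: 20.68
eef_pos: [0.455, -0.0266, 0.0091]
tcp_rot: [[0.976, -0.217, 0.001], [-0.217, -0.976, -0.001], [0.001, 0.001, -1.0]]
contact_force: [-2.9, -8.0, 19.6]
finger_gap: 0.457
finger_force: 58.0
```

```bash
python3 -c "
from h import *
rep()"
```

```text
t 20.68 stand p mm [-129.4    0.4    9.1] along -1.08 Fz 19.56 F [-2.9 -8.  19.6] gap 0.457
```

Request:
jog_arm --increments '[[[-1,0,0,-0.03,0],[-1,-0.2,0,0.021,0],[-1,-0.3,0,0.0315,0],[-1,-0.3,0,0.0315,0],[-1,-0.3,0,0.0315,0],[-1,-0.3,0,0.0315,0],[-1,0,0,0,0]]]'

```text
time_s: 21.27
eef_pos: [0.4192, -0.0187, 0.0054]
tcp_rot: [[0.976, -0.217, -0.001], [-0.217, -0.976, -0.001], [-0.001, 0.001, -1.0]]
contact_force: [-4.6, -5.2, 1.8]
finger_gap: 0.458
finger_force: 65.5
```

```bash
python3 -c "
from h import *
rep()"
```

```text
t 21.27 stand p mm [-166.1    0.4    5.4] along -3.33 Fz 1.79 F [-4.6 -5.2  1.8] gap 0.458
```

Request:
jog_arm --increments '[[[-1,-0.25,0,0.026,0],[-1,-0.25,0,0.026,0],[-1,-0.2,0,0.021,0],[-1,-0.06,0,0.006,0],[-1,0,0,0,0],[-1,0,0,0,0]]]'

```text
time_s: 21.77
eef_pos: [0.4016, -0.0147, 0.0035]
tcp_rot: [[0.976, -0.217, -0.001], [-0.217, -0.976, -0.001], [-0.0, 0.001, -1.0]]
contact_force: [-3.2, -6.8, 1.8]
finger_gap: 0.458
finger_force: 65.4
```

```bash
python3 -c "
from h import *
rep()"
```

```text
t 21.77 stand p mm [-184.1    0.4    3.5] along -1.66 Fz 1.81 F [-3.2 -6.8  1.8] gap 0.458
```

Request:
jog_arm --increments '[[[-1,-0.02,0,0.002,0],[-1,0,0,0,0],[1,0,0,0,0],[1,0,0,0,0],[1,0,0,0,0],[1,0,0,0,0],[1,0,0,0,0],[1,0,0,-0.4,0],[1,0,0,-0.8,0],[1,0,0,-0.8,0],[1,0,0,-0.8,0],[1,0,0,0,0]]]'

```text
time_s: 22.77
eef_pos: [0.403, -0.0137, 0.0759]
tcp_rot: [[0.976, -0.217, 0.004], [-0.217, -0.976, 0.0], [0.004, -0.001, -1.0]]
contact_force: [0.9, -0.4, -0.1]
finger_gap: 1.0
finger_force: 0.0
```

```bash
python3 - <<'E'
from h import *
rep()
c=cam('top');P=st(cloud(c)).reshape(-1,3);P=P[np.isfinite(P[:,0])]
c2=cam('wrist');S=st(cloud(c2)).reshape(-1,3);S=S[np.isfinite(S[:,0])]
m=S[(S[:,2]>.048)&(S[:,2]<.07)&(abs(S[:,1])<.04)&(S[:,0]<-.15)&(S[:,0]>-.22)];print('block',m.min(0) if len(m) else 0,m.max(0) if len(m) else 0,len(m))
r=S[(S[:,2]>.05)&(S[:,0]>-.08)&(abs(S[:,1])<.1)];print(r.max(0))
rol('top')
f=np.hstack([cv2.resize(c['frame'][150:280,250:390],(420,390)),cv2.resize(c2['frame'],(380,390))]);cv2.imwrite('pics/fin.png',f[:,:,::-1])
E
```

```text
t 22.77 stand p mm [-183.     1.7   75.9] along 1.01 Fz -0.1 F [ 0.9 -0.4 -0.1] gap 1.0
block [-0.19267811 -0.01860741  0.0480628 ] [-0.17398721  0.02156238  0.06204945] 1609
[-0.04291215  0.08579552  0.07541852]
top [0.04111614 0.07782007] 0.001954113638335804 531
```

View pics/fin.png

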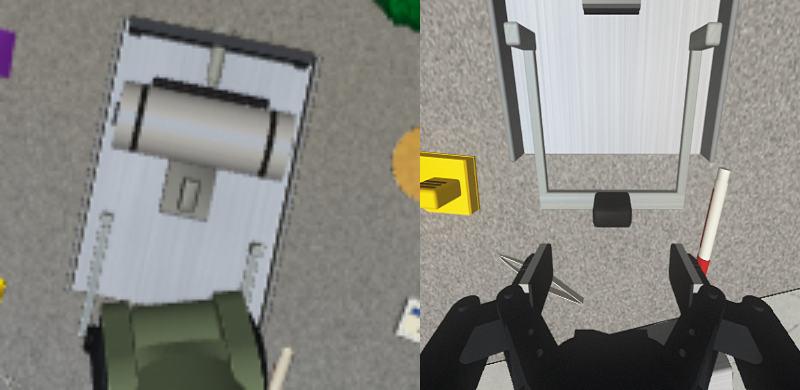

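The final picture shows the gate fully open (block moved 54.7 mm) and the roller held against the pad by the chock alone. Handing in.

```bash
python3 -c "
from bench import env
print(env.job_done())"
```

```text
the job is handed in; nothing more can be done
None
```

I handed the job in without any verdict coming back: the chock alone holds the roller against the pad at about 2.4 N (spring in about 1.5 mm, measured just before the gate was pulled), and the gate is open about 55 mm.

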